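Lock the lid ring of a glaze tub

TASK

The lid of the wide, low glaze tub is not locked yet: turn its steel lock ring anticlockwise (seen from above) until its upright ear stands squarely in the middle of the gap between the two lugs on the tub, neither short of it nor past it. The tall tub is already locked: leave its ring as it is, and leave the cup, the bowl and the wooden rib where they are.

Things in the scene. Friction and masses are not known exactly. Their poses are not given: they have to be found in the camera images.
- tub_wide: wide, low white plastic tub, 160 mm across, bolted to the bench (does not move), the one to lock. Origin: centre of its underside, z up; its own +x points to its locked mark. The ring's top is 113 mm above the bench, the grey lid inside it 108 mm, a flat boss (44 mm across) in the lid's middle 114 mm. A single round stud 1.2 rad clockwise of the lugs is the open mark
- ring_wide (a joint): captive steel lock ring round the lid of the wide tub, on a vertical hinge through the tub's axis; rad, angle of its ear from the middle of the tub's two lugs, anticlockwise from above positive; 0 = locked, negative = not yet locked; turns from -1.7 to +0.45, so it can go past the mark. Stays where it is left; about 4 N at the ear turns it. 176 mm across, 18 mm high
- ring_wide_ear (a point): centre of the top of the ring's one upright ear: a steel plate standing on edge radially, 52 mm long outwards (from 70 to 122 mm off the axis), 14 mm thick, rising 32 mm above the ring's top; this point is 96 mm off the ring's axis
- tub_wide_mark (a point): middle of the gap between the two lugs of the wide tub, level with their tops (105 mm above the bench), 122 mm from the tub's axis. The lugs are the locked mark: two light metal blocks side by side on a dark bracket on the tub's wall, each 36 mm long outwards (104 to 140 mm off the axis) and 12 mm wide, with a 36 mm gap between them; the ear passes just above them
- tub_tall: narrow, tall white plastic tub, 112 mm across, bolted to the bench (does not move), already locked, leave alone. Origin: centre of its underside, z up; its own +x points to its locked mark. The ring's top is 168 mm above the bench, the grey lid inside it 163 mm, a flat boss (44 mm across) in the lid's middle 169 mm. A single round stud 1.2 rad clockwise of the lugs is the open mark
- ring_tall (a joint): the same kind of ring on the tall tub, already locked; rad, angle of its ear from the middle of the tub's two lugs, anticlockwise from above positive; 0 = locked, negative = not yet locked; turns from -1.7 to +0.45, so it can go past the mark. Stays where it is left; about 4 N at the ear turns it. 128 mm across, 18 mm high
- ring_tall_ear (a point): centre of the top of the ring's one upright ear: a steel plate standing on edge radially, 52 mm long outwards (from 46 to 98 mm off the axis), 14 mm thick, rising 32 mm above the ring's top; this point is 72 mm off the ring's axis
- cup: loose terracotta cup, 72 mm across, 75 mm high; bystander; origin: centre of its underside
- bowl: loose terracotta bowl, 120 mm across, 50 mm high; bystander; origin: centre of its underside
- rib: loose flat wooden potter's rib, 110 x 45 x 10 mm, lying flat; bystander; origin: centre of its underside

How it is judged:
At the end, for the whole second after the job is handed in: The wide tub's ring is at rest with its ear within 0.1 rad (12 mm at its tip) of the middle between the two lugs; the tall tub's ring is still within 0.1 rad of its own mark; cup, bowl and rib are within 30 mm of where they were and upright (within 0.3 rad) (value of joint ring_wide between -0.1 and 0.1 rad and velocity of joint ring_wide between -0.05 and 0.05 rad/s and value of joint ring_tall between -0.1 and 0.1 rad and distance of each of cup, bowl, rib from where it was at the start of the episode below 0.03 m and angle between each of cup, bowl, rib's own z axis and vertical below 0.3 rad); the robot touches nothing.
It fails at once if the tall tub's locked ring was turned (not (value of joint ring_tall between -0.12 and 0.12 rad)).
It fails at once if the cup, the bowl or the rib was moved by more than 40 mm (distance of any of cup, bowl, rib from where it was at the start of the episode above 0.04 m).
It also fails if it takes over 35 s, if anything falls off the work surface, if the arm or the gripper's body presses on something with over 40 N, if the wrist force passes 120 N, or if a joint passes its speed limit or range.

ROBOT

A 6-joint arm with a two-finger parallel gripper is mounted at the origin on the work surface. World frame = base frame: x ahead of the robot, y to its left, z up, the work surface at z = 0. Lengths are in m, angles in rad, forces in N, time in s.
With the tool pointing down it reaches from about 0.25 to 0.8 m from the base axis. Payload 8.5 kg.
Tool frame: the origin (TCP) lies at the very end of the fingers, on their centre line; the grasp point (between the pads) lies 19 mm behind it (bot.hold_point_z is the distance from the TCP to the grasp point, in m); z points along the fingers, y is the direction in which the jaws open and shut (so a half turn about z gives the same grasp; the last joint's range is limited). The gripper opens to 85 mm and grips with 20 to 120 N. Pads are 22 mm wide; open, the fingers measure 114 mm over their backs; the gripper's body (76 mm by 85 mm) begins 54 mm behind the grasp point. The pads swing forward as they close: fully open they stand 13 mm farther back than shut.
Start: joints at [-1.307, 0.238, -0.013, 1.319, 0, 1.571], TCP at [0.137, -0.507, 0.231] pointing down, gripper open.
Joint ranges: [-2.66, 2.66], [-1.03, 1.9], [-1.14, 1.46], [-1.82, 2.27], [-1.45, 1.34], [-3.14, 3.14]. Speed limits (rad/s): [2.22, 2.22, 2.79, 3.14, 3.14, 3.14].

INTERFACE

Orientations are given as a unit quaternion [x, y, z, w].
In Python, from rig import readout, vision, bot gives the robot as it stands.
- The arm moves only by the tool arm_command, never from a script. Its argument "moves" is one flat list of numbers, 5 for each row, row after row: the opening, from -1 (shut) to 1 (fully open), then the shift along the tool's x, y, z in mm, then the turn about the tool's z in rad. In form: [grip, dx, dy, dz, yaw, grip, dx, dy, dz, yaw, ...]. A call has 1 to 12 rows; each row shifts and turns the commanded pose from where the row before left it, along the tool's axes as they then stand; what a row does not reach is not made up. A row lasts 1/10 s, in which the tool goes at most 50 mm and 8.59 degrees, less where a joint would pass 70% of its speed; a pose out of reach is approached as far as the arm can. A call with a gripper value outside its range is refused whole. The fingers move at their own pace and stop on an object; the grip force is fixed at half the most. Time passes only in rows, so rows that do not move let the fingers close. It gives the time, the measured TCP pose, the force and the opening at its end, in the units of the state.
- readout.sense(): the state, without advancing time (a new reading comes with each control period).
- vision.read_camera(name): name is "scene" or "top" or "wrist"; returns the picture (384x512x3 uint8, red, green, blue); there is no depth.
- vision.camera_model(name): a dict with "fx", "fy", "cx", "cy" (pixels), "R" (3x3) and "t" (3): a world point X has camera coordinates R X + t. Camera axes: x right, y down, z forward; pixel columns grow to the right and rows downward; lengths in m; the calibration is good to about 2 mm. The wrist camera is an equidistant fisheye: a pixel r from the principal point sees the ray r / f radians off the axis. A picture is of the moment at which its call begins: read the wrist's pose just before it. camera_model takes no time and is no camera call; for the wrist camera it gives the pose at the moment of the call.
- bot.job_done(): hands the job in, once; it reports no verdict.
The state is a dict: "clock": time; "q": joint angles; "joint_velocities": joint speeds; "joint_efforts": joint torques, N m; "tool_pos": TCP position; "tcp_rot": TCP orientation; "contact_force": force on the tool from outside, world axes, zero at the start; "moment": the same for the moment, N m; "finger_gap": finger opening in m.
Only numpy, scipy, OpenCV 4.12 (cv2) and the standard library are available. Lean on these libraries where they do the work, as an engineer would, in place of code of your own. Each camera call takes 0.05 s, during which the arm holds its last target. There are 200 camera calls.

## Working session

There is one attempt and no reset: what is moved stays moved. The work goes in short steps, Python scripts to look and compute and a tool call to move; the robot and the scene stay as the last step left them, time stands still between calls to the robot, and variables do not carry over. Pictures are saved under pics/ and viewed, about 8 in all and at most 12, crops included, and the job is handed in when it is done.

Besides the shell and the picture viewer there is one more tool, called after "Request:" as name(argument=value, ...), one argument or row to a line, values as JSON. arm_command: Moves the arm, as the interface text tells. Its arguments: {"type":"object","properties":{"moves":{"type":"array","items":{"type":"number"}}},"required":["moves"]}

```bash
mkdir -p pics
python3 - <<'E'
from rig import readout, vision, bot
import cv2,numpy as np
s=readout.sense();print({k:np.round(v,3) for k,v in s.items()})
for n in("top","scene"):
    cv2.imwrite(f"pics/{n}0.png",vision.read_camera(n)[:,:,::-1])
    print(n,vision.camera_model(n))
E
```

```text
{'clock': np.float64(0.0), 'q': array([-1.307,  0.239, -0.014,  1.319, -0.   ,  1.571]), 'joint_velocities': array([-0.001, -0.   , -0.001,  0.001, -0.   ,  0.   ]), 'joint_efforts': array([ 3.0000e-03, -5.3879e+01,  3.4643e+01,  1.9000e-02,  0.0000e+00,
        0.0000e+00]), 'tool_pos': array([ 0.137, -0.506,  0.231]), 'tcp_rot': array([ 0.991,  0.131, -0.   , -0.001]), 'contact_force': array([0.029, 0.229, 0.705]), 'moment': array([0.005, 0.042, 0.01 ]), 'finger_gap': np.float64(0.086)}
top {'fx': 491.2288516849668, 'fy': 491.2288516849668, 'cx': 252.618759903039, 'cy': 196.76085367140823, 'R': array([[ 0.0175268 , -0.99982591,  0.00640084],
       [-0.96914999, -0.01856247, -0.24577172],
       [ 0.24584775, -0.00189578, -0.9693066 ]]), 't': array([-8.13846886e-05,  6.16806460e-01,  1.24702141e+00])}
scene {'fx': 355.32160915650365, 'fy': 355.32160915650365, 'cx': 258.00218780869994, 'cy': 191.11822102234567, 'R': array([[ 0.60135253,  0.79895596,  0.00667079],
       [ 0.45218595, -0.33344109, -0.82725142],
       [-0.65871314,  0.50048617, -0.56179231]]), 't': array([-0.36382385, -0.13421699,  1.23853514])}
```

View pics/top0.png

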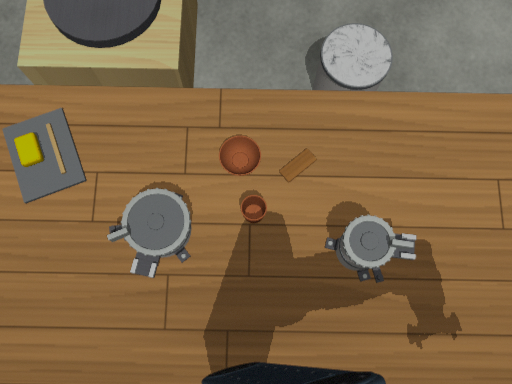

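View pics/scene0.png

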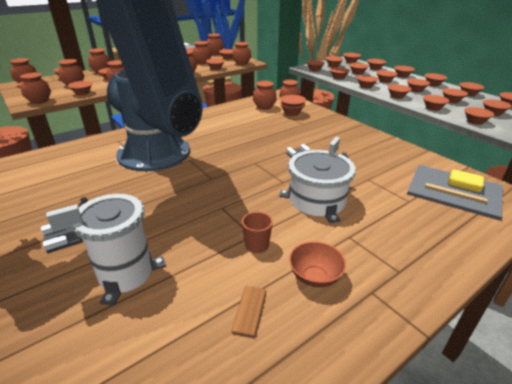

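The top view shows the wide tub at about (157,222), its ear at (118,234) and its lugs at (145,267). The tall tub is at (370,240), the cup at (254,208), the bowl at (240,155) and the rib at (298,165). Next I'll zoom in on the wide tub.

```bash
cat > h.py <<'E'
import numpy as np
from rig import readout, vision, bot
def cast(n,uv,z):
    c=vision.camera_model(n);R,t=c["R"],c["t"]
    d=R.T@np.array([(uv[0]-c["cx"])/c["fx"],(uv[1]-c["cy"])/c["fy"],1]);o=-R.T@t
    return o+d*(z-o[2])/d[2]
def proj(n,X):
    c=vision.camera_model(n);p=c["R"]@np.array(X)+c["t"]
    return p[0]/p[2]*c["fx"]+c["cx"],p[1]/p[2]*c["fy"]+c["cy"]
E
python3 - <<'E'
from h import *
import cv2
im=cv2.imread("pics/top0.png")
cv2.imwrite("pics/crop0.png",cv2.resize(im[175:290,95:210],None,fx=5,fy=5,interpolation=cv2.INTER_CUBIC))
for n,uv,z in(("wide boss",(157,221.5),.114),("ear",(118,234),.14),("lugs",(145.5,267),.105),("tall boss",(370.5,240),.169),("cup",(254,209),.04),("bowl",(240,155),.03),("rib",(298,165),.01)):print(n,cast("top",uv,z).round(4))
E
```

```text
wide boss [0.5367 0.2569 0.114 ]
ear [0.4978 0.3475 0.14  ]
lugs [0.4203 0.2802 0.105 ]
tall boss [ 0.4896 -0.2794  0.169 ]
cup [0.5914 0.0067 0.04  ]
bowl [0.7509 0.0493 0.03  ]
rib [ 0.7307 -0.1182  0.01  ]
```

View pics/crop0.png

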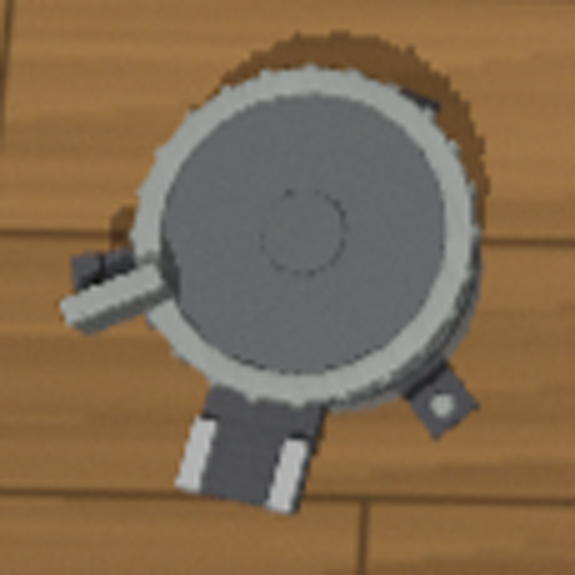

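The crop shows the ring centred at about (304,236) and the boss at (304,232). The lugs are centred at (196,455) and (288,476). The ear's top face runs from about (67,308) to (158,270).

Run:
```python
from h import *
import cv2
P=lambda u,v,z:cast("top",(95+(u+.5)/5-.5,175+(v+.5)/5-.5),z)
cb=P(304,232,.114);cr=P(304,236.5,.113);C=(cb+cr)[:2]/2;print("C",cb,cr)
a=lambda X:np.arctan2(*(X[:2]-C)[::-1])
r=lambda X:np.hypot(*(X[:2]-C))
L=[P(196,455,.105),P(288,476,.105)];m=(L[0]+L[1])/2
print("lugs",L,"mid",m,a(m),r(m),"gap",np.linalg.norm(L[0]-L[1]))
d=L[0]-L[1];print("normal ang",np.arctan2(-d[0],d[1]), np.arctan2(d[0],-d[1]))
e0,e1=P(67,308,.145),P(155,272,.145);e=(e0+e1)/2
print("ear",a(e),r(e0),r(e1),"rel",a(e)-a(m), "dir",np.arctan2(*(e0-e1)[:2][::-1]))
s=readout.sense();print(s["tool_pos"])
from scipy.spatial.transform import Rotation as Ro
print(Ro.from_quat(s["tcp_rot"]).as_matrix().round(3))
```

```text
C [0.53795535 0.26112692 0.114     ] [0.53578747 0.26116887 0.113     ]
lugs [array([0.42331095, 0.31010674, 0.105     ]), array([0.41355695, 0.26268205, 0.105     ])] mid [0.41843395 0.28639439 0.105     ] 2.9315729053117843 0.12109837895802064 gap 0.048417369808327844
normal ang -0.202844864797824 2.9387477887919693
ear 1.9618488528611557 0.11868137117611217 0.07224052754991711 rel -0.9697240524506285 dir 1.992959344172412
[ 0.13680212 -0.50647346  0.23074955]
[[ 0.965  0.261 -0.   ]
 [ 0.261 -0.965  0.001]
 [-0.    -0.001 -1.   ]]
```

```bash
cat >> h.py <<'E'
C=np.array([.537,.261]);MARK=2.935
def rows(path):
    """path: list of world (x,y,z,toolx angle); prints rows in tool axes from the present pose"""
    from scipy.spatial.transform import Rotation as Ro
    s=readout.sense();p=s["tool_pos"].copy();R=Ro.from_quat(s["tcp_rot"]).as_matrix();a=np.arctan2(R[1,0],R[0,0])
    for x,y,z,b in path:
        d=np.array([x,y,z])-p;c,q=np.cos(a),np.sin(a);w=(b-a+np.pi)%(2*np.pi)-np.pi
        print([-1]+[round(float(v)) for v in 1000*np.array([c*d[0]+q*d[1],q*d[0]-c*d[1],-d[2]])]+[round(float(-w),3)])
        p=np.array([x,y,z]);a=b
E
python3 - <<'E'
from h import *
t=np.linspace(0,1,25)[1:,None]
A=np.array([.137,-.506,.231,.263]);B=np.array([.538,.364,.26,1.965])
rows(A+t*(B-A))
E
```

```text
[-1, 26, -31, -1, -0.07]
[-1, 28, -29, -1, -0.071]
[-1, 30, -27, -1, -0.071]
[-1, 31, -25, -1, -0.071]
[-1, 33, -22, -1, -0.071]
[-1, 35, -20, -1, -0.071]
[-1, 36, -17, -1, -0.071]
[-1, 37, -15, -1, -0.071]
[-1, 38, -12, -1, -0.071]
[-1, 39, -9, -1, -0.071]
[-1, 39, -7, -1, -0.071]
[-1, 40, -4, -1, -0.071]
[-1, 40, -1, -1, -0.071]
[-1, 40, 2, -1, -0.071]
[-1, 40, 5, -1, -0.071]
[-1, 39, 7, -1, -0.071]
[-1, 39, 10, -1, -0.071]
[-1, 38, 13, -1, -0.071]
[-1, 37, 16, -1, -0.071]
[-1, 36, 18, -1, -0.071]
[-1, 34, 21, -1, -0.071]
[-1, 33, 23, -1, -0.071]
[-1, 31, 25, -1, -0.071]
[-1, 29, 27, -1, -0.071]
```

Request:
arm_command(
  moves=[-1,26,-31,-4,-0.07,-1,28,-29,-4,-0.07,-1,30,-27,-4,-0.07,-1,31,-25,-4,-0.07,-1,33,-22,-3,-0.07,-1,35,-20,-3,-0.07,-1,36,-17,-3,-0.07,-1,37,-15,-2,-0.07,-1,38,-12,-1,-0.07,-1,39,-9,-1,-0.07,-1,39,-7,0,-0.07,-1,40,-4,0,-0.07],
)

```text
clock: 1.3
tool_pos: [0.34, -0.0698, 0.2603]
tcp_rot: [0.851, 0.526, 0.0, 0.0]
contact_force: [1.0, -1.0, 0.3]
finger_gap: -0.0003
```

Request:
arm_command(
  moves=[-1,40,-1,0,-0.07,-1,40,2,0,-0.07,-1,40,5,0,-0.07,-1,39,7,0,-0.07,-1,39,10,0,-0.07,-1,38,13,0,-0.07,-1,37,16,0,-0.07,-1,36,18,0,-0.07,-1,34,21,0,-0.07,-1,33,23,0,-0.07,-1,31,25,0,-0.07,-1,29,27,0,-0.07],
)

```text
clock: 2.5
tool_pos: [0.5475, 0.3637, 0.2598]
tcp_rot: [0.562, 0.827, -0.0, -0.0]
contact_force: [0.5, -0.5, 0.7]
finger_gap: -0.0002
```

Run:
```python
from h import *
s=readout.sense();print(s["clock"],s["tool_pos"],s["tcp_rot"],s["q"],s["finger_gap"],s["contact_force"])
rows([(.538,.364,.26,1.965)])
```

```text
2.5 [0.54746663 0.36367258 0.25979151] [ 5.62455662e-01  8.26827361e-01 -3.40053994e-04 -1.68234360e-04] [5.86324722e-01 4.72681986e-01 4.11315457e-01 1.51018660e+00
 5.48145430e-05 1.78103038e+00] -0.00021168473063494338 [ 0.46410228 -0.52148044  0.66110797]
[-1, 4, -9, 0, -0.018]
```

Request:
arm_command(
  moves=[-1,0,0,35,-0.02,-1,0,0,35,0,-1,0,0,35,0,-1,0,0,23,0,-1,0,0,9,0,-1,0,0,0,0],
)

```text
clock: 3.1
tool_pos: [0.5466, 0.3617, 0.1221]
tcp_rot: [0.555, 0.832, -0.001, -0.001]
contact_force: [-0.3, 0.4, 0.3]
finger_gap: -0.0003
```

Run:
```python
from h import *
import cv2
s=readout.sense();print(s["tool_pos"],s["contact_force"])
w=cv2.resize(vision.read_camera("wrist"),(400,300));t=vision.read_camera("top")[160:300,70:257]
cv2.imwrite("pics/w1.png",np.hstack([w,cv2.resize(t,(400,300))])[:,:,::-1])
# push path: TCP at perp distance D behind the ear plane, radial .103, ear angle th
def at(th,D):
    u=np.array([np.cos(th),np.sin(th)]);n=np.array([-u[1],u[0]])
    return (*(C+.103*u-D*n),.122,th)
rows([at(1.965,D) for D in(.036,.025)]+[at(th,.0215) for th in np.linspace(1.965,2.935,20)])
```

```text
[0.54655452 0.36173164 0.12210894] [-0.30549376  0.38170054  0.2541978 ]
[-1, 13, -13, 2, -0.001]
[-1, 0, -11, 0, -0.0]
[-1, 0, -4, 0, -0.0]
[-1, 1, -5, 0, -0.051]
[-1, 1, -5, 0, -0.051]
[-1, 1, -5, 0, -0.051]
[-1, 1, -5, 0, -0.051]
[-1, 1, -5, 0, -0.051]
[-1, 1, -5, 0, -0.051]
[-1, 1, -5, 0, -0.051]
[-1, 1, -5, 0, -0.051]
[-1, 1, -5, 0, -0.051]
[-1, 1, -5, 0, -0.051]
[-1, 1, -5, 0, -0.051]
[-1, 1, -5, 0, -0.051]
[-1, 1, -5, 0, -0.051]
[-1, 1, -5, 0, -0.051]
[-1, 1, -5, 0, -0.051]
[-1, 1, -5, 0, -0.051]
[-1, 1, -5, 0, -0.051]
[-1, 1, -5, 0, -0.051]
[-1, 1, -5, 0, -0.051]
```

View pics/w1.png

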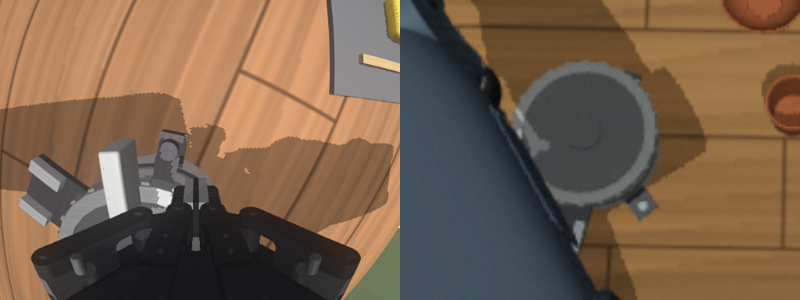

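The left (wrist) half shows the ear just left of the shut fingers, on the -y side, with the lugs further left and the path clear. I'll push part of the way.

Request:
arm_command(
  moves=[-1,13,-13,1,0,-1,0,-11,0,0,-1,1,-5,0,-0.05,-1,1,-5,0,-0.05,-1,1,-5,0,-0.05,-1,1,-5,0,-0.05,-1,1,-5,0,-0.05,-1,1,-5,0,-0.05,-1,1,-5,0,-0.05,-1,1,-5,0,-0.05,-1,1,-5,0,-0.05,-1,1,-5,0,-0.05],
)

```text
clock: 4.4
tool_pos: [0.4751, 0.346, 0.1246]
tcp_rot: [0.331, 0.944, 0.002, 0.001]
contact_force: [0.6, 4.4, -1.8]
finger_gap: 0.0001
```

Run:
```python
from h import *
import cv2
s=readout.sense();v=s["tool_pos"][:2]-C
R=2*np.arctan2(s["tcp_rot"][1],s["tcp_rot"][0])
print(s["clock"],s["tool_pos"],s["contact_force"],s["moment"],"r",np.hypot(*v),"ang",np.arctan2(v[1],v[0]),"toolx",R)
cv2.imwrite("pics/w2.png",vision.read_camera("wrist")[:,:,::-1])
```

```text
4.4 [0.47509472 0.34596071 0.12456778] [ 0.56127186  4.35272739 -1.80666943] [ 0.86009903 -0.06202512 -0.0531947 ] r 0.10512176914439846 ang 2.200482541806391 toolx 2.466206806639665
```

View pics/w2.png

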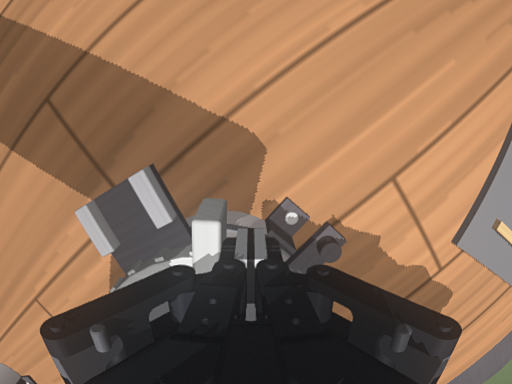

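The wrist view shows the fingers touching the ear, with the ear top at about (210,225) and the lugs at (95,230) and (150,195). The force is about 4.4 N. Next I'll push another 0.4 rad or so, staying short of the mark.

Request:
arm_command(
  moves=[-1,1,-5,1,-0.045,-1,1,-5,1,-0.045,-1,1,-5,0,-0.045,-1,1,-5,0,-0.045,-1,1,-5,0,-0.045,-1,1,-5,0,-0.045,-1,1,-5,0,-0.045,-1,1,-5,0,-0.045,-1,0,0,0,0],
)

```text
clock: 5.35
tool_pos: [0.4485, 0.3144, 0.1223]
tcp_rot: [0.158, 0.987, 0.001, 0.001]
contact_force: [0.6, 0.7, 0.7]
finger_gap: -0.0
```

Run:
```python
from h import *
import cv2
s=readout.sense();v=s["tool_pos"][:2]-C
R=2*np.arctan2(s["tcp_rot"][1],s["tcp_rot"][0])
print(s["clock"],s["tool_pos"],s["contact_force"],s["moment"],"r",np.hypot(*v),"ang",np.arctan2(v[1],v[0]),"toolx",R)
c=vision.camera_model("wrist");print(c)
cv2.imwrite("pics/w3.png",vision.read_camera("wrist")[:,:,::-1])
```

```text
5.35 [0.44845079 0.31440311 0.12226342] [0.55648463 0.74175951 0.69543259] [ 0.20157452 -0.17762007  0.01182253] r 0.10340626031721072 ang 2.5989044374442587 toolx 2.8233428092980573
{'fx': 297.3186396354542, 'fy': 297.3186396354542, 'cx': 250.35837803985612, 'cy': 193.46291996203647, 'R': array([[ 0.31331113,  0.94964129,  0.00419023],
       [ 0.91504387, -0.30307098,  0.26616291],
       [ 0.25402923, -0.07955756, -0.96391895]]), 't': array([-0.43794125, -0.32143735,  0.18477598])}
```

View pics/w3.png

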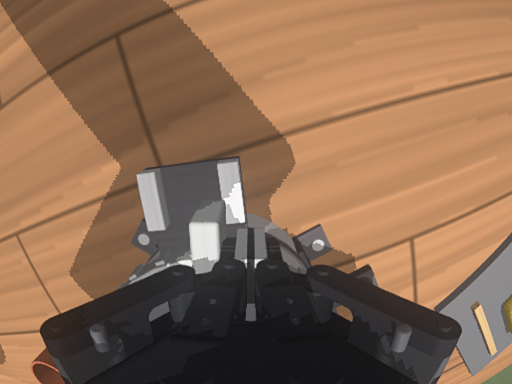

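```bash
cat >> h.py <<'E'
def wcast(c,uv,z):
    d=np.array([uv[0]-c["cx"],uv[1]-c["cy"]]);r=np.hypot(*d);th=r/c["fx"]
    ray=np.r_[d/r*np.sin(th),np.cos(th)];ray=c["R"].T@ray;o=-c["R"].T@c["t"]
    return o+ray*(z-o[2])/ray[2]
E
python3 - <<'E'
from h import *
c=vision.camera_model("wrist")
def sh(n,p,z):
    X=wcast(c,p,z);v=X[:2]-C;print(n,X.round(4),"r %.4f ang %.3f"%(np.hypot(*v),np.arctan2(v[1],v[0])));return X
for p in((191,222),(205,222),(219,222)):sh("ear outer",p,.145)
a=sh("lugL",(152,201),.105);b=sh("lugR",(231,192),.105)
m=((a+b)/2)[:2]-C;print("mark",np.arctan2(m[1],m[0]),np.hypot(*m),np.hypot(*(a-b)))
import cv2;im=cv2.imread("pics/w3.png")
cv2.imwrite("pics/w3c.png",cv2.resize(im[150:270,120:280],None,fx=5,fy=5,interpolation=cv2.INTER_CUBIC))
E
```

```text
ear outer [0.4201 0.2946 0.145 ] r 0.1217 ang 2.862
ear outer [0.422  0.3005 0.145 ] r 0.1217 ang 2.811
ear outer [0.4238 0.3064 0.145 ] r 0.1219 ang 2.760
lugL [0.4127 0.2641 0.105 ] r 0.1244 ang 3.117
lugR [0.4222 0.31   0.105 ] r 0.1248 ang 2.738Traceback (most recent call last):
  File "<stdin>", line 7, in <module>
TypeError: return arrays must be of ArrayType
```

Request:
arm_command(
  moves=[-1,1,-4,0,-0.035,-1,1,-4,0,-0.035,-1,0,-4,0,-0.035,-1,0,0,0,0,-1,0,0,0,0],
)

```text
clock: 5.9
tool_pos: [0.4424, 0.3033, 0.1208]
tcp_rot: [0.107, 0.994, 0.0, 0.0]
contact_force: [0.1, 1.5, 1.8]
finger_gap: -0.0001
```

Run:
```python
from h import *
import cv2
s=readout.sense();v=s["tool_pos"][:2]-C
R=2*np.arctan2(s["tcp_rot"][1],s["tcp_rot"][0])
r=np.hypot(*v);a=np.arctan2(v[1],v[0])
print(s["clock"],s["tool_pos"],s["contact_force"],"r",r,"ang",a,"toolx",R,"ear est",a+np.arcsin(.0217/r))
im=vision.read_camera("wrist")[:,:,::-1]
cv2.imwrite("pics/w4.png",cv2.resize(im[140:270,120:290],None,fx=4,fy=4,interpolation=cv2.INTER_CUBIC))
```

```text
5.9 [0.44241459 0.3032625  0.12083892] [0.07028259 1.51306797 1.82841742] r 0.10359786822905014 ang 2.721387745026627 toolx 2.9267525073070573 ear est 2.9324142767364436
```

View pics/w4.png

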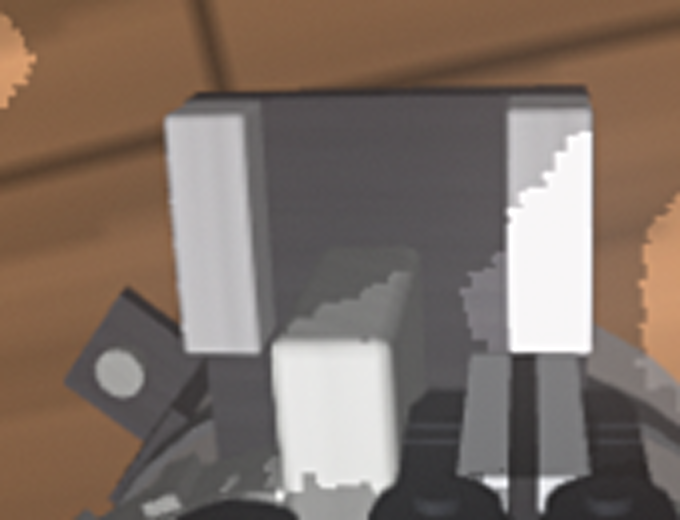

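The crop shows the ear's top outer edge centred at about (332,340) and the lug tops centred at about (215,232) and (550,230). I'll check the angle numerically, then back off and lift.

Run:
```python
from h import *
c=vision.camera_model("wrist")
g=lambda u,v,z:wcast(c,(120+(u+.5)/4-.5,140+(v+.5)/4-.5),z)
a=lambda X:(np.arctan2(X[1]-C[1],X[0]-C[0]).round(3),np.hypot(X[1]-C[1],X[0]-C[0]).round(4))
print("ear",a(g(332,340,.145)),a(g(275,340,.145)),a(g(390,340,.145)),"mark",a((g(215,232,.105)+g(550,230,.105))/2))
```

```text
ear (np.float64(2.937), np.float64(0.1215)) (np.float64(2.989), np.float64(0.1216)) (np.float64(2.885), np.float64(0.1216)) mark (np.float64(2.931), np.float64(0.1222))
```

Request:
arm_command(
  moves=[-1,0,6,0,0,-1,0,8,0,0,-1,0,0,-25,0,-1,0,0,-40,0,-1,0,0,-40,0,-1,-40,0,-10,0,-1,0,0,0,0],
)

```text
clock: 6.65
tool_pos: [0.4878, 0.3087, 0.237]
tcp_rot: [0.107, 0.994, 0.001, 0.002]
contact_force: [-0.0, 0.1, -0.9]
finger_gap: -0.0003
```

Request:
arm_command(
  moves=[-1,0,-35,0,0,-1,0,-35,0,0,-1,0,-35,0,0,-1,0,-35,0,0,-1,0,-35,0,0,-1,0,-35,0,0,-1,0,-35,0,0,-1,0,-35,0,0,-1,0,-35,0,0,-1,0,0,0,0],
)

```text
clock: 7.65
tool_pos: [0.4162, -0.0023, 0.2348]
tcp_rot: [0.108, 0.994, -0.001, -0.001]
contact_force: [0.2, 1.0, 0.7]
finger_gap: -0.0001
```

Run:
```python
from h import *
import cv2
s=readout.sense();print(s["clock"],s["tool_pos"],s["contact_force"])
im=vision.read_camera("top")[:,:,::-1]
cv2.imwrite("pics/top5full.png",im)
w=cv2.resize(im[175:290,95:210],(600,600),interpolation=cv2.INTER_CUBIC)
cv2.imwrite("pics/top5.png",w)
```

```text
7.65 [ 0.41620773 -0.00227232  0.23480608] [0.18719098 0.98726451 0.6576155 ]
```

View pics/top5.png

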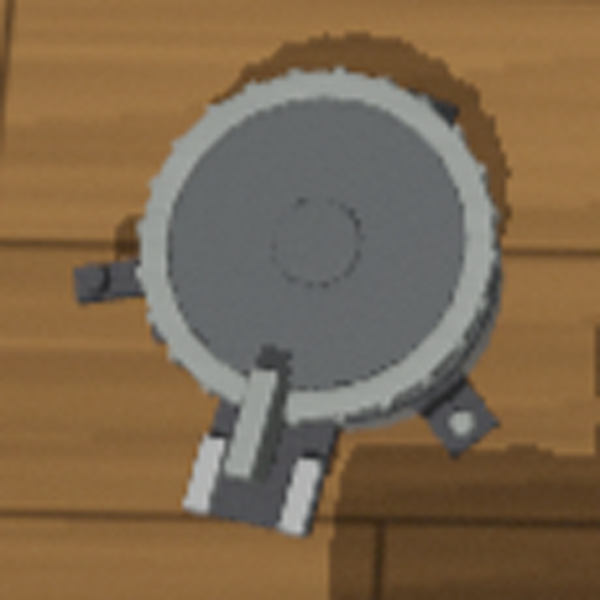

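View pics/top5full.png

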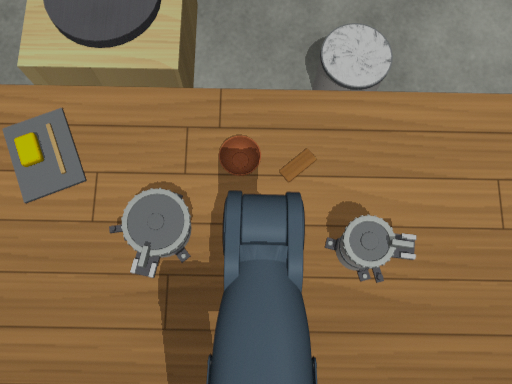

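The ear's top face runs from about (263,370) to (241,475) in the crop, and it stands between the lugs. The tall ring, bowl and rib look unchanged, but the arm hides the cup. I'll compute the angle from this view, then hand in.

Run:
```python
from h import *
k=600/115
P=lambda u,v,z:cast("top",(95+(u+.5)/k-.5,175+(v+.5)/k-.5),z)
a=lambda X:(np.arctan2(X[1]-C[1],X[0]-C[0]).round(3),np.hypot(X[1]-C[1],X[0]-C[0]).round(4))
print(a(P(241,475,.145)),a((P(241,475,.145)+P(263,370,.145))/2),"mark",a((P(205,475,.105)+P(301,496,.105))/2))
s=readout.sense();print(s["contact_force"],abs(s["joint_velocities"]).max())
bot.job_done()
```

```text
(np.float64(2.953), np.float64(0.1198)) (np.float64(2.939), np.float64(0.0946)) mark (np.float64(2.932), np.float64(0.1211))
[ 0.63653069 -0.49727043  0.81351217] 0.046362268816362455
the job is handed in; nothing more can be done
```

I pushed the wide tub's ring ear about 0.97 rad anticlockwise with the shut fingers, stopping once to check. Then I backed off, lifted clear and handed the job in at about 7.7 s of the 35 s allowed.

- **Ring angle:** after the push, the wrist camera put the ear at 2.937 rad against the lug middle at 2.931 rad, about +0.006 off. After I withdrew, the top camera gave 2.939 to 2.953 against 2.932, so +0.007 to +0.02. Both are well inside the ±0.1 rad tolerance.
- **Other objects:** in the last top view the tall tub's ring, the bowl and the rib look where they were, judged by eye.
- **Not checked:** the arm hid the cup in that last view. Its position was not confirmed at the end, though the tool passed well above it and no unexpected force showed.
- **At hand-in:** the arm touched nothing. Its fastest joint still read 0.05 rad/s.

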